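# Close and lock the filter access panel

### The arm

A 6-joint arm with a two-finger parallel gripper is mounted at the origin on a cart in front of the work surface, level with it; the furniture and walls round the work are solid. World frame = base frame: x ahead of the robot, y to its left, z up, the work surface at z = 0. Lengths are in mm, angles in degrees, forces in N, time in s.
With the tool pointing down it reaches from about 325 to 900 mm from the base axis. Payload 3.5 kg.
Tool frame: the origin (TCP) lies at the very end of the fingers, on their centre line; the grasp point (between the pads) lies 19 mm behind it (r.tcp_to_grasp is the distance from the TCP to the grasp point, in mm); z points along the fingers, y is the line along which they close (so a half turn about z gives the same grasp; the last joint's range is limited). The gripper opens to 85 mm and grips with 20 to 120 N. Pads are 22 mm wide; open, the fingers measure 114 mm over their backs; the gripper's body (76 mm by 85 mm) begins 54 mm behind the grasp point. The pads swing forward as they close: fully open they stand 13 mm farther back than shut.
Start: joints at [-78.919, 15.837, -1.513, 72.651, 0, 84.076], TCP at [182.776, -597.674, 210.513] pointing down, gripper open.
Joint ranges: [-178.77, 178.77], [-48.84, 107.48], [-61.69, 71.31], [-111.58, 123.2], [-90, 87.43], [-180, 180]. Speed limits (degrees/s): [147.25, 147.25, 180, 180, 180, 180].

### API

Orientations are given as a 3x3 rotation matrix whose columns are the frame's x, y, z axes.
In Python, from station import sensors, vision, r gives the robot as it stands.
- The arm moves only by the tool send_rows, never from a script. Its argument "rows" is a list that holds one entry, the list of rows, each a list of 7 numbers: the shift along the world's x, y, z in m, then the turn, a rotation vector about the world's x, y, z in degrees, then the closure, from 0 (fully open) to 1 (shut). A call has 1 to 12 rows; each row shifts and turns the commanded pose from where the row before left it; what a row does not reach is not made up. A row lasts 1/8 s, in which the tool goes at most 62.5 mm and 10.7 degrees, less where a joint would pass 70% of its speed; a pose out of reach is approached as far as the arm can. A call is refused whole if a number of a shift passes 0.0625 or a number of a turn 10.7, either way. A call with a gripper value outside its range is refused whole. The fingers move at their own pace and stop on an object; the grip force is fixed at half the most. Time passes only in rows, so rows that do not move let the fingers close. It gives the time, the measured TCP pose, the force, the opening and the grip force at its end, in the units of the state.
- sensors.state(): the state, without advancing time (a new reading comes with each control period).
- vision.snapshot(name): name is "scene" or "top"; returns (picture, depth): 400x640x3 uint8, red, green, blue; 400x640 float32, mm along the optical axis (not along the pixel's ray), 0 where there is no reading.
- vision.camera_params(name): a dict with "fx", "fy", "cx", "cy" (pixels), "dist_coeffs" ([k1, k2, p1, p2, k3] as OpenCV has them; the pictures are not rectified), "world_from_camera" (4x4, takes a point from camera to world coordinates). Camera axes: x right, y up, looking along -z (the intrinsics and any distortion apply to the point x, -y, -z); pixel columns grow to the right and rows downward; lengths in mm; the calibration is good to about 2 mm. A picture is of the moment at which its call begins. camera_params takes no time and is no camera call.
- r.hand_in(): hands the job in; it is judged then, once.
The state is a dict: "time": time; "joints": joint angles; "dq": joint speeds; "tau": joint torques, N m; "ee_pos": TCP position; "tool_rot": TCP orientation; "wrist_force": force on the tool from outside, world axes, zero at the start; "torque": the same for the moment, N m; "gripper_width": finger opening in mm; "finger_force": force on a finger pad.
Only numpy, scipy, OpenCV 4.12 (cv2) and the standard library are available. Lean on these libraries where they do the work, as an engineer would, in place of code of your own. Each camera call takes 0.05 s, during which the arm holds its last target. There are 200 camera calls.

### The job

Someone has changed the filter in the white filter unit on the bench. Push its grey access panel fully shut, then, without grasping anything, set a fingertip in the slot of the black quarter-turn fastener and turn it clockwise as far as it goes, so that its white dot comes to the green mark and the panel is locked. Do not pinch the fastener or lift the panel farther open, and leave the other things on and around the unit undisturbed.

Things in the scene. Friction and masses are not known exactly. Their poses are not given: they have to be found in the camera images.
- filter_unit: White open-topped box fixed to the bench, 160 mm (x) by 310 mm (y from -160 to +150 mm), 86 mm high with the panel shut. Origin on the bench, midway in x, 150 mm from its left end; x away from the robot, y left, z up at yaw 0 (yaw varies by 0.2 rad either way). A fixed ledge at y over 94 mm is its left end; the access panel covers the rest.
- access_panel (a joint): Angle (rad) of the grey panel, 160 x 248 x 6 mm, hinged along the unit's x direction at y = +92 mm, z = 80 mm, so that its right end (-y) lifts. 0 = shut, a hard stop, top at z = 86 mm; grows as it opens; starts ajar at 0.12 to 0.26. The stiff hinge keeps it where it is left; about 2 N down on the free right end moves it.
- panel_pad (a point): Middle of the black rubber pad (90 mm in x, 16 mm wide) on the panel's top along its free right edge, 237 mm from the hinge; a place to push the panel down. The dial's flange ends 20 mm from it. Moves with the panel; axes as the panel's, z out of its top. Behind the unit, from 0.58 m ahead of the robot's base, a tall fixed instrument limits the room.
- cam (a joint): Angle (rad) of the fastener, a black dial 96 mm across on a 100 mm flange on the panel, its axis square to the panel at the unit's x = 0, y = -75 mm. 0 = unlocked, white dot by the red mark (+x side); grows clockwise seen from above; stop at 1.571 = locked, white dot by the green mark (-y side). Starts at 0 to 0.2, stays where left. 0.12 N m turns it (4 N at 30 mm).
- slot_liner: Steel lining of the straight slot across the dial: 36 mm between the walls, 84 mm long, open at both ends, 17 mm deep. Origin on the slot's floor at the dial's axis (with the panel shut 90 mm above the bench, dial top at 108 mm); x along the slot towards its white-dot end, y across, z out of the panel. Turns with the fastener.
- dial_rim: The knurled black strips round the outside of the dial, 98 mm across, from 4 to 18 mm above the panel. Origin on the panel's top at the dial's axis, turns with the fastener. Not to be pinched: fingers pressing on these strips and on the slot lining at once count as a grasp.
- keeper: Steel lip inside the box, fixed, 40 x 22 x 6 mm, on the middle of its right wall below the panel; origin at its centre, axes as the unit. A tongue under the dial swings below it and so locks the panel, but only if the panel is shut: with the free edge over about 6 mm up, the tongue jams against the lip (or passes over it).
- cone_ring: bystander, leave alone; white knurled ring 46 mm across, 20 mm high, lying loose on the unit's left ledge; origin under its centre.
- reagent_bottle: bystander, leave alone; loose translucent bottle with black cap, 54 mm in diameter, 105 mm high, right of the unit; origin under its centre.
- bench_timer: bystander, leave alone; loose white timer 62 x 66 x 18 mm, right of the unit; origin under its centre.
- orange_mug: bystander, leave alone; loose orange mug 81 x 113 x 101 mm, right of the unit; origin under its centre.
- beaker: bystander, leave alone; loose clear beaker 56 mm in diameter, 70 mm high, left of the unit; origin under its centre.

How it is judged (in metres and radians):
On the way, in this order (a step that is already met when the one before it is completed fails the run):
1. the access panel is pushed shut (value of joint access_panel below 0.025 rad), for 0.1 s.
2. a fingertip in the slot turns the fastener, the panel still shut (contact force between the fingers and slot_liner above 0.5 N and value of joint cam above 0.5 rad and value of joint access_panel below 0.025 rad), for 0.04 s.
3. the fastener is turned to its locked end (value of joint cam above 1.43 rad and value of joint access_panel below 0.02 rad), for 0.1 s.
At the end, for the whole second after the job is handed in: The panel is shut (angle under 0.02 rad, about 5 mm at its free edge) and the fastener stands within 8 degrees of its locked stop (over 1.43 rad), both at rest (all of step 3 and velocity of joint each of cam, access_panel below 0.05 rad/s); the robot touches nothing.
It fails at once if the fastener is pinched between the slot and the rim of the dial (contact force between the fingers and dial_rim above 5 N and contact force between the fingers and slot_liner above 5 N).
It fails at once if the panel is lifted open beyond 0.36 rad (value of joint access_panel above 0.36 rad).
It fails at once if the cone ring, bottle, timer, mug or beaker is moved more than 25 mm (distance of any of cone_ring, reagent_bottle, bench_timer, orange_mug, beaker from where it was at the start of the episode above 0.025 m).
It also fails if it takes over 42 s, if anything falls off the work surface, if the arm or the gripper's body presses on something with over 40 N, if the wrist force passes 120 N, or if a joint passes its speed limit or range.

## Working session

There is one attempt and no reset: what is moved stays moved. The work goes in short steps, Python scripts to look and compute and a tool call to move; the robot and the scene stay as the last step left them, time stands still between calls to the robot, and variables do not carry over. Pictures are saved under pics/ and viewed, at most 10 in all, crops included, and the job is handed in when it is done.

Besides the shell and the picture viewer there is one more tool, called after "Emit:" in YAML: its name, and indented under it one key for each argument. send_rows: Moves the arm, as the interface text tells. Its arguments: {"type":"object","properties":{"rows":{"type":"array","items":{"type":"array","items":{"type":"array","items":{"type":"number"}}}}},"required":["rows"]}

```bash
mkdir -p pics; cat > h.py <<'E'
import numpy as np, cv2
from station import sensors, vision, r
def snap(n):
    im,d=vision.snapshot(n); np.savez(f'/tmp/{n}.npz',im=im,d=d); return im,d
def save(im,name,crop=None,s=1):
    if crop: im=im[crop[1]:crop[3],crop[0]:crop[2]]
    cv2.imwrite(f'pics/{name}.png',cv2.resize(im[:,:,::-1],None,fx=s,fy=s,interpolation=cv2.INTER_CUBIC))
def ray(n,uv):
    p=vision.camera_params(n);K=np.array([[p['fx'],0,p['cx']],[0,p['fy'],p['cy']],[0,0,1]])
    q=cv2.undistortPoints(np.array(uv,float).reshape(-1,1,2),K,np.array(p['dist_coeffs'],float)).reshape(-1,2)
    T=np.array(p['world_from_camera']); d=np.c_[q[:,0],-q[:,1],-np.ones(len(q))]
    return T[:3,3],d@T[:3,:3].T
def atz(n,uv,z):
    o,d=ray(n,uv); return o+d*((z-o[2])/d[:,2])[:,None]
def atd(n,uv,D):
    o,d=ray(n,uv); dd=np.array([np.median(D[int(v)-1:int(v)+2,int(u)-1:int(u)+2]) for u,v in uv]); return o+d*dd[:,None]
E
python3 - <<'E'
from h import *
for n in('scene','top'):
    im,d=snap(n); save(im,n+'0',s=1.25); print(vision.camera_params(n)['world_from_camera'])
E
```

```text
[[-8.12867358e-01  3.78373464e-01 -4.42809417e-01 -1.40727317e+02]
 [-5.82403353e-01 -5.37519766e-01  6.09818690e-01  7.92247776e+02]
 [-7.27960395e-03  7.53595397e-01  6.57298247e-01  9.85970916e+02]
 [ 0.00000000e+00  0.00000000e+00  0.00000000e+00  1.00000000e+00]]
[[-3.14161390e-01  9.09148208e-01 -2.73408408e-01  2.67570169e+01]
 [-9.49359717e-01 -3.02161885e-01  8.61064648e-02  6.52406071e+01]
 [-4.33006186e-03  2.86614255e-01  9.58036283e-01  1.63454722e+03]
 [ 0.00000000e+00  0.00000000e+00  0.00000000e+00  1.00000000e+00]]
```

View pics/scene0.png

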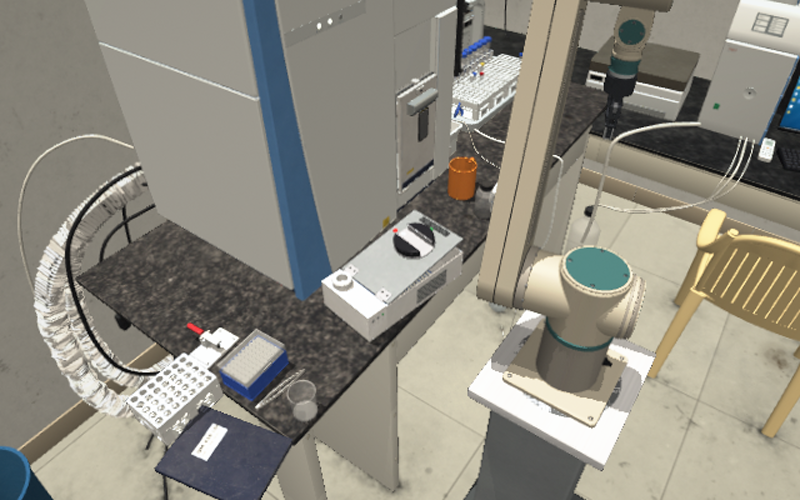

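View pics/top0.png

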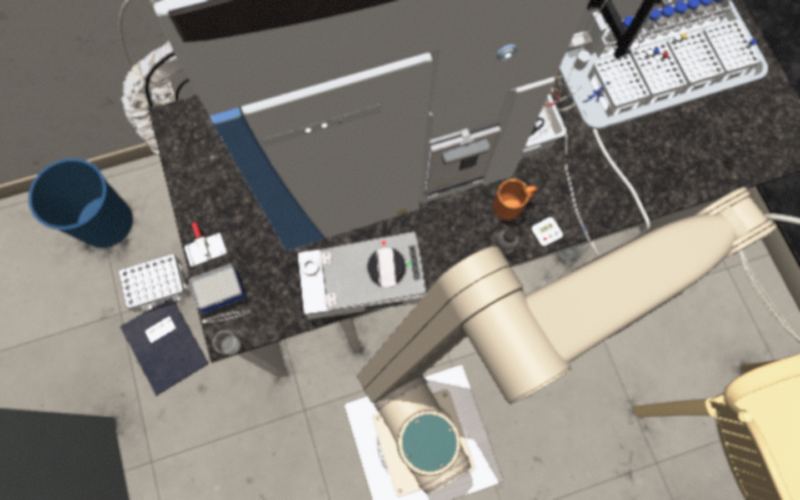

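The scene picture shows the unit around (395,265) and the top picture shows it around (362,272), both in 1.25x pixels. The dial is at about (413,240) and (386,267). I need enlarged crops.

```bash
python3 - <<'E'
from h import *
t=np.load('/tmp/top.npz')['im'];s=np.load('/tmp/scene.npz')['im']
save(t,'tc',(235,180,345,260),7); save(s,'sc',(255,160,375,275),5)
E
```

```text
(no output)
```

View pics/tc.png

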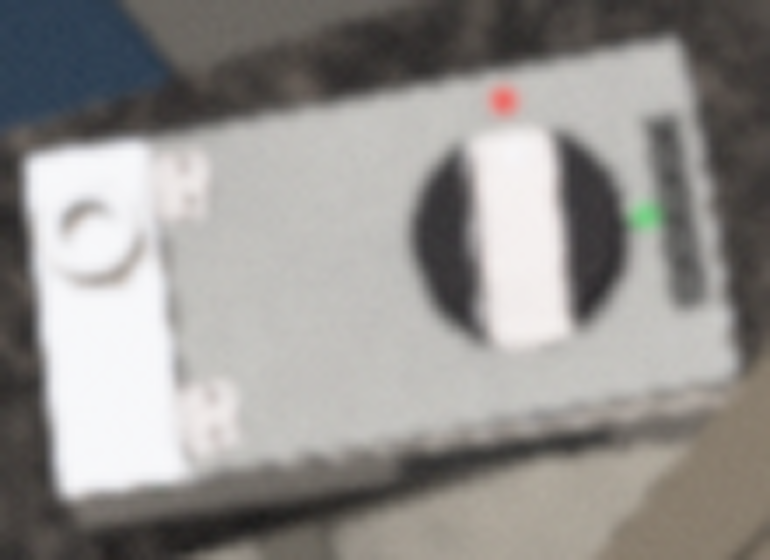

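View pics/sc.png

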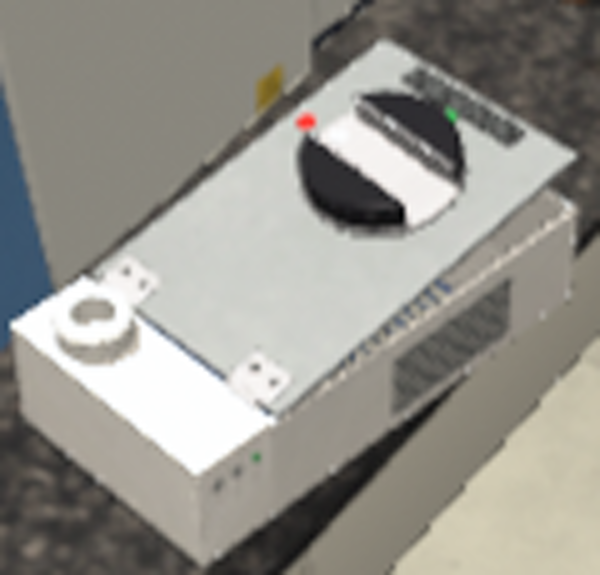

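The top crop shows the ledge corners at (25,157), (148,138), (62,498) and (185,472). It also shows the pad at (676,212), the dial at (521,236), and the panel's free corners at (680,38) and (738,375). The scene crop shows ledge corners at (10,325), (203,475) and (273,420), panel corners at (385,40) and (578,157), and the pad at (462,107).

```bash
cat > fit.py <<'E'
from h import *
from scipy.optimize import least_squares
def proj(n,P):
    p=vision.camera_params(n);T=np.linalg.inv(np.array(p['world_from_camera']));K=np.array([[p['fx'],0,p['cx']],[0,p['fy'],p['cy']],[0,0,1]])
    c=P@T[:3,:3].T+T[:3,3]; c=c*[1,-1,-1]
    return cv2.projectPoints(c.reshape(-1,1,3),np.zeros(3),np.zeros(3),K,np.array(p['dist_coeffs'],float))[0].reshape(-1,2)
def panel(a,x,s,h):  # s from hinge along panel, h above z=80 plane
    return [x,92-s*np.cos(a)-h*np.sin(a)*(-1)*(-1)*(-1)*(-1) if 0 else 92-s*np.cos(a)+h*np.sin(a),80+s*np.sin(a)+h*np.cos(a)]
def world(q,L):
    x,y,w=q; c,s=np.cos(w),np.sin(w); L=np.array(L,float); return np.c_[x+c*L[:,0]-s*L[:,1],y+s*L[:,0]+c*L[:,1],L[:,2]]
if __name__=='__main__':
    obs={'top':np.array([(25,157),(62,498),(185,472),(148,138),(676,212),(680,38),(738,375)])/7+[235,180],
     'scene':np.array([(10,325),(203,475),(273,420),(462,107),(385,40),(578,157)])/5+[255,160]}
    def pts(n,a):
        L=[[80,150,86],[-80,150,86],[-80,94,86]]+([[80,94,86]] if n=='top' else [])
        return L+[panel(a,0,237,8),panel(a,80,248,6),panel(a,-80,248,6)]
    f=lambda v:np.concatenate([(proj(n,world(v[:3],pts(n,v[3])))-obs[n]).ravel() for n in obs])
    s=least_squares(f,[470,0,0,.2],loss='soft_l1',x_scale=[10,10,.1,.1])
    v=s.x;print(v,np.round(f(v),1).reshape(-1,2).tolist())
    print('dial,pad open',world(v[:3],[panel(v[3],0,167,24),panel(v[3],0,237,8)]))
    print('dial,pad shut',world(v[:3],[panel(0,0,167,10),panel(0,0,237,8)]))
    t=np.load('/tmp/top.npz')
    print(atd('top',[(408,162),(410,155),(434,185),(405,190),(182,273)],t['d']))
    print(sensors.state())
E
python3 fit.py
```

```text
[ 4.38640098e+02  2.04386296e+01 -1.70045271e-01  1.43954909e-01] [[-0.1, 0.1], [0.1, -0.3], [0.2, 0.8], [-0.4, 0.4], [0.2, -0.2], [-0.9, 0.3], [-1.0, 0.6], [0.4, -1.0], [-0.4, -1.1], [0.8, -1.1], [0.4, -0.4], [-0.5, 0.3], [-0.4, 0.1]]
dial,pad open [[ 426.82304389  -48.38384218  127.70927693]
 [ 414.71125359 -118.92285505  121.91685087]]
dial,pad shut [[ 425.94807563  -53.47965343   90.        ]
 [ 414.1021879  -122.47005091   88.        ]]
[[ 524.54545721 -440.19004001    8.27588305]
 [ 542.52636611 -452.16775284   21.28159231]
 [ 416.40653027 -491.48485468   14.70537155]
 [ 408.16944016 -365.66873879  105.59744436]
 [ 397.97677872  400.77418542    1.10554074]]
{'time': 0.1, 'joints': array([-7.89208460e+01,  1.58774326e+01, -1.58980251e+00,  7.26511648e+01,
        1.45750210e-04,  8.40778866e+01]), 'dq': array([ 0.04086614, -0.16186956,  0.17342623,  0.16218427, -0.01196265,
       -0.0355917 ]), 'tau': array([ 1.50191604e-04, -4.46707606e+01,  2.96128607e+01,  8.47016461e-03,
       -9.12179985e-05,  5.84599292e-06]), 'ee_pos': array([ 182.61554012, -596.94178542,  209.4347813 ]), 'tool_rot': array([[ 9.56298332e-01,  2.92392450e-01, -3.94605983e-04],
       [ 2.92392637e-01, -9.56296205e-01,  2.02844189e-03],
       [ 2.15740892e-04, -2.05517548e-03, -9.99997865e-01]]), 'wrist_force': array([ 0.25400164,  0.85065636, -0.03083975]), 'torque': array([ 0.03665909, -0.02913863,  0.04322471]), 'finger_force': 0.0, 'gripper_width': 85.17571121968864}
```

Emit:
send_rows:
  rows:
    - [[0.00965, 0.0198, 0, 0, 0, 10.13, 0.5], [0.00965, 0.0198, 0, 0, 0, 10.13, 0.5], [0.00965, 0.0198, 0, 0, 0, 10.13, 0.5], [0.00965, 0.0198, 0, 0, 0, 10.13, 0.5], [0.00965, 0.0198, 0, 0, 0, 10.13, 0.5], [0.00965, 0.0198, 0, 0, 0, 10.13, 0.5], [0.00965, 0.0198, 0, 0, 0, 10.13, 0.5], [0.00965, 0.0198, 0, 0, 0, 10.13, 0.5], [0.00965, 0.0198, 0, 0, 0, 10.13, 0.5], [0.00965, 0.0198, 0, 0, 0, 10.13, 0.5], [0.00965, 0.0198, 0, 0, 0, 10.13, 0.5], [0.00965, 0.0198, 0, 0, 0, 10.13, 0.5]]

```text
time: 1.6
ee_pos: [298.6, -359.0, 210.0]
tool_rot: [[-0.754, 0.657, -0.0], [0.657, 0.754, 0.001], [0.001, 0.0, -1.0]]
wrist_force: [0.8, 0.0, -0.9]
gripper_width: 42.9
finger_force: 0.0
```

Emit:
send_rows:
  rows:
    - [[0.00965, 0.0198, 0, 0, 0, 10.13, 0.5], [0.00965, 0.0198, 0, 0, 0, 10.13, 0.5], [0.00965, 0.0198, 0, 0, 0, 10.13, 0.5], [0.00965, 0.0198, 0, 0, 0, 10.13, 0.5], [0.00965, 0.0198, 0, 0, 0, 10.13, 0.5], [0.00965, 0.0198, 0, 0, 0, 10.13, 0.5], [0.00965, 0.0198, 0, 0, 0, 10.13, 0.5], [0.00965, 0.0198, 0, 0, 0, 10.13, 0.5], [0.00965, 0.0198, 0, 0, 0, 10.13, 0.5], [0.00965, 0.0198, 0, 0, 0, 10.13, 0.5], [0.00965, 0.0198, 0, 0, 0, 10.13, 0.5], [0.00965, 0.0198, 0, 0, 0, 10.13, 0.5]]

```text
time: 3.1
ee_pos: [414.2, -121.6, 210.1]
tool_rot: [[-0.166, -0.986, -0.001], [-0.986, 0.166, 0.0], [-0.0, 0.001, -1.0]]
wrist_force: [-0.1, -0.2, 0.2]
gripper_width: 42.7
finger_force: 0.0
```

Emit:
send_rows:
  rows:
    - [[0, 0, -0.02, 0, 0, 0, 0.5], [0, 0, -0.02, 0, 0, 0, 0.5], [0, 0, 0, 0, 0, 0, 0.5]]

```text
time: 3.48
ee_pos: [412.5, -121.5, 168.7]
tool_rot: [[-0.171, -0.985, -0.004], [-0.985, 0.171, 0.002], [-0.001, 0.004, -1.0]]
wrist_force: [-0.6, 0.4, 0.3]
gripper_width: 42.4
finger_force: 0.0
```

```bash
python3 - <<'E'
from h import *
s=sensors.state();print(s['ee_pos'],s['joints'],np.degrees(np.arctan2(s['tool_rot'][1,1],s['tool_rot'][0,1])),s['gripper_width'])
im,d=snap('scene'); save(im,'s1',(235,90,395,250),3.75)
E
```

```text
[ 412.51749066 -121.51625789  168.70310183] [-2.50372015e+01 -2.40235919e+00 -2.74620005e+01  6.52030737e+01
 -3.23708284e-03 -1.05176100e+02] 170.13905215259615 42.40851238196207
```

View pics/s1.png

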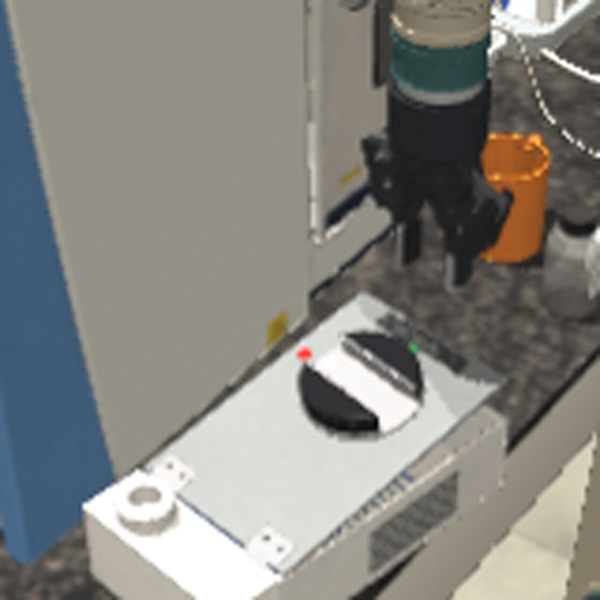

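The gripper stands over the pad, with its fingertips around (430,270) in the crop. The pad lies under it at (430,340), and the slot runs along unit x. Pushing down now.

Emit:
send_rows:
  rows:
    - [[0, 0, -0.02, 0, 0, 0, 0.5], [0, 0, -0.02, 0, 0, 0, 0.5], [0, 0, -0.01, 0, 0, 0, 0.5], [0, 0, -0.005, 0, 0, 0, 0.5], [0, 0, -0.005, 0, 0, 0, 0.5], [0, 0, -0.005, 0, 0, 0, 0.5], [0, 0, -0.005, 0, 0, 0, 0.5], [0, 0, -0.005, 0, 0, 0, 0.5], [0, 0, 0, 0, 0, 0, 0.5]]

```text
time: 4.65
ee_pos: [414.2, -122.2, 95.1]
tool_rot: [[-0.172, -0.985, -0.0], [-0.985, 0.172, 0.001], [-0.001, 0.0, -1.0]]
wrist_force: [0.7, -0.1, 0.0]
gripper_width: 42.8
finger_force: 0.0
```

Emit:
send_rows:
  rows:
    - [[0, 0, -0.003, 0, 0, 0, 0.5], [0, 0, -0.003, 0, 0, 0, 0.5], [0, 0, -0.003, 0, 0, 0, 0.5]]

```text
time: 5.03
ee_pos: [414.4, -122.6, 86.4]
tool_rot: [[-0.171, -0.985, 0.0], [-0.985, 0.171, -0.0], [0.0, -0.0, -1.0]]
wrist_force: [-0.2, -0.5, 0.8]
gripper_width: 42.5
finger_force: 0.7
```

Emit:
send_rows:
  rows:
    - [[0, 0, -0.002, 0, 0, 0, 0.5], [0, 0, -0.002, 0, 0, 0, 0.5], [0, 0, 0, 0, 0, 0, 0.5]]

```text
time: 5.4
ee_pos: [414.3, -122.2, 82.3]
tool_rot: [[-0.171, -0.985, -0.0], [-0.985, 0.171, 0.001], [-0.001, 0.0, -1.0]]
wrist_force: [0.7, -0.2, 0.2]
gripper_width: 43.1
finger_force: 0.0
```

Emit:
send_rows:
  rows:
    - [[0, 0, -0.002, 0, 0, 0, 0.5], [0, 0, 0, 0, 0, 0, 0.5]]

```text
time: 5.65
ee_pos: [414.2, -122.3, 80.3]
tool_rot: [[-0.171, -0.985, -0.0], [-0.985, 0.171, 0.0], [-0.0, 0.0, -1.0]]
wrist_force: [-0.5, 0.5, 0.8]
gripper_width: 42.9
finger_force: 0.0
```

```bash
python3 - <<'E'
from h import *
im,d=snap('scene'); save(im,'s2',(255,150,375,270),5)
E
```

```text
(no output)
```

View pics/s2.png

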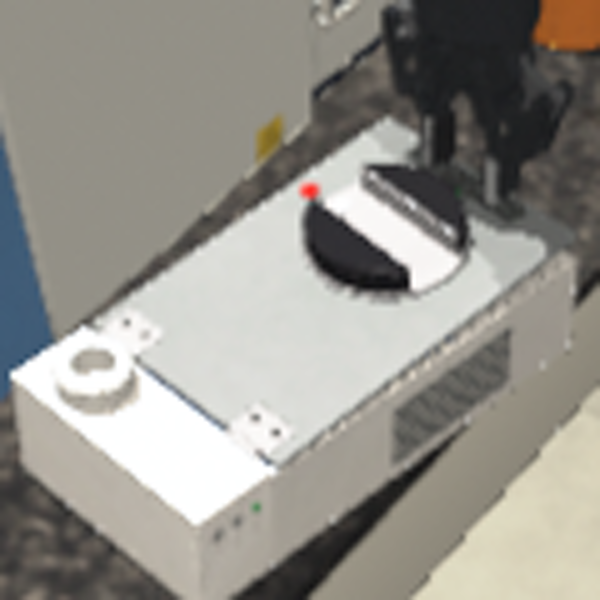

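The picture shows the fingers on the pad at (490,200) and the panel nearly shut. I'll keep pressing until the force rises at the stop.

Emit:
send_rows:
  rows:
    - [[0, 0, -0.002, 0, 0, 0, 0.5], [0, 0, -0.001, 0, 0, 0, 0.5], [0, 0, 0, 0, 0, 0, 0.5]]

```text
time: 6.08
ee_pos: [414.3, -122.4, 77.4]
tool_rot: [[-0.172, -0.985, -0.0], [-0.985, 0.172, 0.0], [-0.0, 0.0, -1.0]]
wrist_force: [-0.4, -0.3, -0.1]
gripper_width: 42.4
finger_force: 0.0
```

Emit:
send_rows:
  rows:
    - [[0, 0, -0.002, 0, 0, 0, 0.5], [0, 0, 0, 0, 0, 0, 0.5]]

```text
time: 6.32
ee_pos: [414.4, -122.4, 75.4]
tool_rot: [[-0.171, -0.985, 0.0], [-0.985, 0.171, 0.0], [-0.0, -0.0, -1.0]]
wrist_force: [-0.1, -0.0, 0.6]
gripper_width: 42.6
finger_force: 0.0
```

```bash
python3 - <<'E'
from h import *
import fit
im,d=snap('scene'); t,dt=snap('top')
save(np.hstack([cv2.resize(im[140:240,295:395],(400,400),interpolation=2),cv2.resize(t[170:270,270:370],(400,400),interpolation=2)]),'s3')
q=(438.6,20.4,-.170)
for a in(0,.02,.05,.14):
    P=fit.world(q,[fit.panel(a,-80,248,6),fit.panel(a,80,248,6)])
    print(a,((fit.proj('scene',P)-[295,140])*4).round(),((fit.proj('top',P)-[270,170])*4).round()+[400,0])
# depth-based panel plane between hinge and dial
L=fit.world(q,[fit.panel(0,x,s,6) for x in(-40,0,40) for s in(40,70,100)])
uv=fit.proj('scene',L); W=atd('scene',uv,d)
print(np.round(W[:,2],1))
E
```

```text
0 [[301. 240.]
 [149. 146.]] [[680. 266.]
 [648.  76.]]
0.02 [[301. 235.]
 [149. 142.]] [[680. 265.]
 [648.  74.]]
0.05 [[301. 228.]
 [148. 135.]] [[680. 263.]
 [648.  72.]]
0.14 [[301. 207.]
 [146. 114.]] [[678. 257.]
 [645.  63.]]
[84.9 85.6 88.7 85.8 87.  88.1 86.  87.7 88.5]
```

View pics/s3.png

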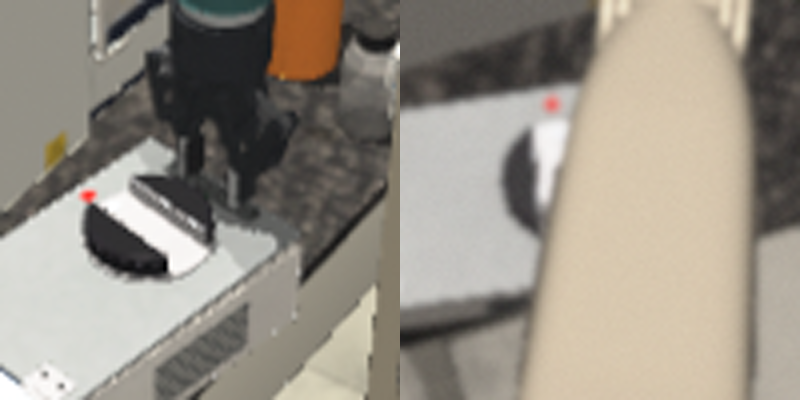

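```bash
python3 - <<'E'
from h import *
import fit
s=sensors.state();print(s['ee_pos'],s['wrist_force'],s['finger_force'],s['tau'])
R=s['tool_rot'];d=np.load('/tmp/scene.npz')['d']
for z in(0,-13,-20):
    P=np.array([s['ee_pos']+R@[0,y,z] for y in(-28,28)]);print(z,((fit.proj('scene',P)-[295,140])*4).round())
for uv in[(240,200),(240,190),(187,165),(240,215),(255,222)]:
    u=np.array([uv])/4+[295,140]; print(uv,atd('scene',u,d).round(1))
E
```

```text
[ 414.3374276  -122.35574777   75.38081152] [0.42459398 1.01708129 0.06707111] 0.0 [-1.16275175e-02 -2.78837693e+01  2.48904061e+01 -7.81037263e-03
 -1.92000065e-03 -5.83959581e-05]
0 [[186. 192.]
 [239. 225.]]
-13 [[186. 179.]
 [240. 212.]]
-20 [[187. 173.]
 [240. 205.]]
(240, 200) [[ 382.7 -110.3  107.8]]
(240, 190) [[ 383.2 -110.2  117.4]]
(187, 165) [[ 435.3 -117.   112.8]]
(240, 215) [[ 379.7 -106.4   97.1]]
(255, 222) [[ 367.2 -107.9   95.2]]
```

Emit:
send_rows:
  rows:
    - [[0, 0, -0.002, 0, 0, 0, 0.5], [0, 0, -0.001, 0, 0, 0, 0.5], [0, 0, 0, 0, 0, 0, 0.5]]

```text
time: 6.8
ee_pos: [414.4, -122.5, 72.4]
tool_rot: [[-0.171, -0.985, 0.0], [-0.985, 0.171, 0.0], [-0.0, -0.0, -1.0]]
wrist_force: [0.3, 0.2, 0.7]
gripper_width: 42.9
finger_force: 0.1
```

Emit:
send_rows:
  rows:
    - [[0, 0, -0.002, 0, 0, 0, 0.5], [0, 0, -0.001, 0, 0, 0, 0.5], [0, 0, 0, 0, 0, 0, 0.5]]

```text
time: 7.18
ee_pos: [414.4, -122.4, 69.4]
tool_rot: [[-0.171, -0.985, 0.0], [-0.985, 0.171, 0.0], [-0.0, -0.0, -1.0]]
wrist_force: [-0.3, -0.3, 0.4]
gripper_width: 42.7
finger_force: 0.1
```

```bash
python3 - <<'E'
from h import *
import fit
im,d=snap('scene'); q=(438.6,20.4,-.170)
save(np.hstack([im[140:240,295:395],im[140:240,295:395]*0])[:,:100],'s4',s=6)
xs=np.linspace(-50,50,11);ss=np.linspace(25,105,17)
L=[fit.panel(0,x,s,6) for x in xs for s in ss]; W=atd('scene',fit.proj('scene',fit.world(q,L)),d)
S=np.array([92-p[1] for p in L]); print(np.polyfit(S,W[:,2],1))
W=atd('scene',fit.proj('scene',fit.world(q,[[x,y,86] for x in np.linspace(-70,0,8) for y in(105,120,140)])),d);print('ledge z',np.median(W[:,2]))
E
```

```text
[2.37795806e-02 8.36833391e+01]
ledge z 83.99432883345577
```

View pics/s4.png

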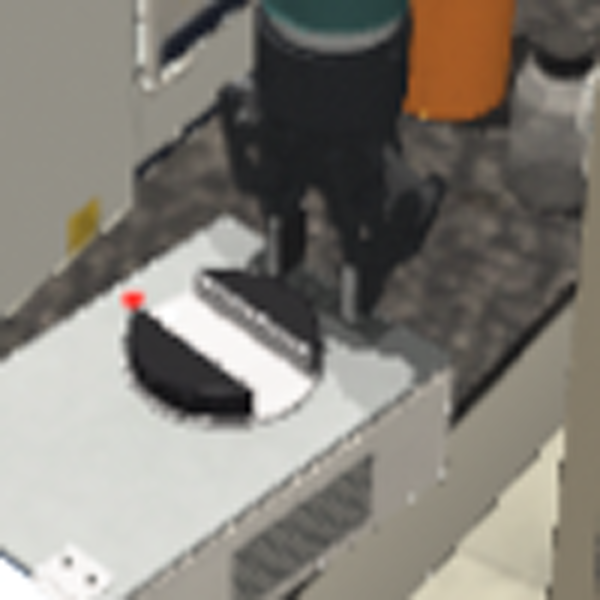

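```bash
python3 - <<'E'
from h import *
d=np.load('/tmp/scene.npz')['d'];im=np.load('/tmp/scene.npz')['im']
for u in(352,354,356):
  for v in range(176,202,2):
    print((u,v),atd('scene',[(u,v)],d).round(0)[0],im[v,u],end=' | ')
  print()
# near right corner panel region
for p in[(390,370),(410,375),(360,380),(230,225),(225,235)]:
  print(p,atd('scene',np.array([p])/6+[295,140],d).round(1))
E
```

```text
(352, 176) [ 391. -103.  162.] [33 34 36] | (352, 178) [ 391. -103.  155.] [32 33 35] | (352, 180) [ 393. -106.  144.] [34 36 36] | (352, 182) [ 392. -106.  137.] [44 43 43] | (352, 184) [ 393. -108.  128.] [79 79 77] | (352, 186) [ 391. -106.  122.] [106 105 103] | (352, 188) [ 391. -106.  114.] [106 104 102] | (352, 190) [ 391. -106.  107.] [105 104 102] | (352, 192) [ 390. -106.   99.] [98 97 96] | (352, 194) [ 390. -106.   91.] [76 77 75] | (352, 196) [385. -98.  91.] [94 95 93] | (352, 198) [380. -91.  91.] [185 186 181] | (352, 200) [376. -85.  89.] [183 184 180] | 
(354, 176) [ 389. -110.  159.] [34 35 35] | (354, 178) [ 387. -108.  154.] [33 34 35] | (354, 180) [ 387. -108.  146.] [33 34 35] | (354, 182) [ 384. -105.  142.] [33 34 36] | (354, 184) [ 384. -104.  135.] [42 43 43] | (354, 186) [ 386. -108.  123.] [63 63 63] | (354, 188) [ 385. -108.  116.] [59 59 58] | (354, 190) [ 385. -109.  107.] [54 55 55] | (354, 192) [ 385. -109.  100.] [65 66 65] | (354, 194) [ 385. -109.   91.] [55 56 54] | (354, 196) [ 380. -102.   91.] [95 95 93] | (354, 198) [376. -95.  90.] [141 142 139] | (354, 200) [371. -88.  89.] [184 184 181] | 
(356, 176) [ 386. -116.  156.] [33 34 35] | (356, 178) [ 389. -123.  143.] [47 46 46] | (356, 180) [ 385. -118.  140.] [29 31 32] | (356, 182) [ 380. -108.  142.] [32 33 34] | (356, 184) [ 377. -105.  137.] [31 31 33] | (356, 186) [ 381. -112.  123.] [32 33 34] | (356, 188) [ 381. -113.  115.] [32 32 33] | (356, 190) [ 381. -114.  106.] [30 31 32] | (356, 192) [ 382. -116.   96.] [43 45 45] | (356, 194) [ 379. -111.   93.] [54 56 55] | (356, 196) [ 374. -104.   93.] [66 68 67] | (356, 198) [371. -99.  90.] [142 143 140] | (356, 200) [366. -91.  90.] [186 187 183] | 
(390, 370) [[353.5 -93.6  87.7]]
(410, 375) [[342.7 -95.1  88.8]]
(360, 380) [[361.4 -78.   88.4]]
(230, 225) [[ 483.6 -142.3   88.8]]
(225, 235) [[ 480.2 -132.8   89.8]]
```

Emit:
send_rows:
  rows:
    - [[0, 0, -0.002, 0, 0, 0, 0.5], [0, 0, 0, 0, 0, 0, 0.5]]

```text
time: 7.48
ee_pos: [414.3, -122.4, 67.3]
tool_rot: [[-0.171, -0.985, -0.0], [-0.985, 0.171, 0.0], [-0.0, 0.0, -1.0]]
wrist_force: [-0.7, -0.3, 0.1]
gripper_width: 42.5
finger_force: 0.0
```

Emit:
send_rows:
  rows:
    - [[0, 0, -0.002, 0, 0, 0, 0.5], [0, 0, 0, 0, 0, 0, 0.5]]

```text
time: 7.72
ee_pos: [414.3, -122.4, 65.3]
tool_rot: [[-0.171, -0.985, -0.0], [-0.985, 0.171, 0.0], [-0.0, 0.0, -1.0]]
wrist_force: [-0.0, 0.2, -1.0]
gripper_width: 42.4
finger_force: 0.0
```

Emit:
send_rows:
  rows:
    - [[0, 0, -0.002, 0, 0, 0, 0.5], [0, 0, 0, 0, 0, 0, 0.5]]

```text
time: 7.98
ee_pos: [414.3, -122.4, 63.3]
tool_rot: [[-0.171, -0.985, -0.0], [-0.985, 0.171, 0.0], [-0.0, 0.0, -1.0]]
wrist_force: [-0.0, 0.3, 0.1]
gripper_width: 43.0
finger_force: 0.0
```

```bash
python3 - <<'E'
from h import *
import fit
im,d=snap('scene'); q=(438.6,20.4,-.170)
save(im,'s5',(330,160,380,210),12)
for u in(341,342,352,354):
  for v in range(180,202,2):
    print((u,v),atd('scene',[(u,v)],d).round(0)[0],im[v,u,0],end=' | ')
  print()
for s in(30,60,90,236):
  for x in(-70,-60,70,75):
    print(s,x,atd('scene',fit.proj('scene',fit.world(q,[fit.panel(0.02,x,s,6)])),d).round(1)[0],end=' ')
  print()
E
```

```text
(341, 180) [ 438. -116.  117.] 52 | (341, 182) [ 438. -117.  108.] 53 | (341, 184) [ 437. -117.  101.] 57 | (341, 186) [ 437. -117.   93.] 49 | (341, 188) [425. -98. 103.] 56 | (341, 190) [418. -87. 107.] 50 | (341, 192) [413. -80. 106.] 50 | (341, 194) [407. -71. 107.] 51 | (341, 196) [403. -65. 106.] 137 | (341, 198) [401. -61. 102.] 122 | (341, 200) [401. -62.  93.] 195 | 
(342, 180) [ 436. -120.  115.] 27 | (342, 182) [ 437. -121.  106.] 29 | (342, 184) [ 435. -119.  101.] 29 | (342, 186) [ 436. -120.   92.] 32 | (342, 188) [ 433. -117.   87.] 51 | (342, 190) [416. -89. 106.] 49 | (342, 192) [411. -81. 106.] 50 | (342, 194) [404. -72. 108.] 50 | (342, 196) [400. -65. 108.] 129 | (342, 198) [397. -61. 104.] 128 | (342, 200) [398. -63.  94.] 143 | 
(352, 180) [ 390. -102.  149.] 31 | (352, 182) [ 391. -104.  139.] 37 | (352, 184) [ 391. -105.  131.] 40 | (352, 186) [ 393. -108.  120.] 97 | (352, 188) [ 392. -107.  113.] 107 | (352, 190) [ 391. -107.  106.] 104 | (352, 192) [ 392. -108.   97.] 109 | (352, 194) [ 391. -108.   89.] 96 | (352, 196) [ 389. -105.   85.] 94 | (352, 198) [
[... 194 characters left out ...]
] 47 | (354, 188) [ 386. -109.  115.] 59 | (354, 190) [ 385. -108.  109.] 54 | (354, 192) [ 385. -109.   99.] 54 | (354, 194) [ 386. -111.   89.] 61 | (354, 196) [ 382. -106.   87.] 64 | (354, 198) [ 379. -101.   84.] 94 | (354, 200) [373. -92.  85.] 183 | 
30 -70 [383.5  89.   80.8] 30 -60 [391.4  89.9  84.2] 30 70 [521.   66.6  82.7] 30 75 [588.6  -2.6  -2.3] 
60 -70 [377.   61.2  83.9] 60 -60 [386.9  59.5  83.8] 60 70 [516.8  35.9  82.1] 60 75 [522.6  34.1  80.8] 
90 -70 [372.9  30.   82.7] 90 -60 [383.   28.   82.3] 90 70 [512.2   5.6  82. ] 90 75 [515.9   6.3  83.7] 
236 -70 [ 349.2 -116.9   83.4] 236 -60 [ 359.1 -118.5   83.5] 236 70 [ 488.4 -140.9   83.3] 236 75 [ 552.5 -228.8   -0.9]
```

View pics/s5.png

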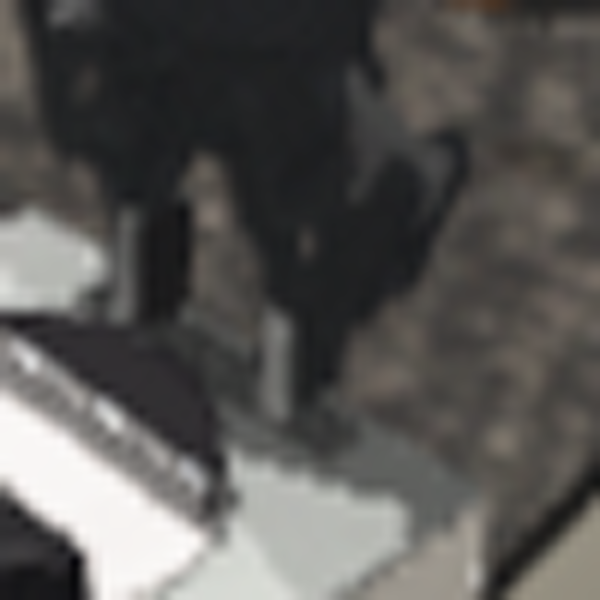

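The crop shows both fingertips on the pad at (130,320) and (280,420). The depth readings give a level panel. I'll push on to find the hard stop.

Emit:
send_rows:
  rows:
    - [[0, 0, -0.002, 0, 0, 0, 0.5], [0, 0, 0, 0, 0, 0, 0.5]]

```text
time: 8.28
ee_pos: [414.4, -122.5, 63.1]
tool_rot: [[-0.171, -0.985, -0.0], [-0.985, 0.171, 0.0], [-0.0, 0.0, -1.0]]
wrist_force: [-4.6, 2.9, 14.1]
gripper_width: 42.7
finger_force: 7.2
```

Emit:
send_rows:
  rows:
    - [[0, 0, -0.002, 0, 0, 0, 0.5], [0, 0, 0, 0, 0, 0, 0.5]]

```text
time: 8.52
ee_pos: [414.6, -122.5, 62.9]
tool_rot: [[-0.171, -0.985, -0.0], [-0.985, 0.171, -0.0], [0.0, 0.0, -1.0]]
wrist_force: [-9.8, 4.3, 28.7]
gripper_width: 42.7
finger_force: 14.5
```

Emit:
send_rows:
  rows:
    - [[0, 0, 0.006, 0, 0, 0, 0.5], [0, 0, 0.02, 0, 0, 0, 0.5], [0, 0, 0.03, 0, 0, 0, 0.5], [0, 0, 0, 0, 0, 0, 0.5]]

```text
time: 9.02
ee_pos: [416.5, -123.4, 117.5]
tool_rot: [[-0.171, -0.985, 0.005], [-0.985, 0.171, -0.002], [0.001, -0.005, -1.0]]
wrist_force: [0.0, -0.1, 0.4]
gripper_width: 43.0
finger_force: 0.0
```

```bash
python3 - <<'E'
from h import *
import fit
im,d=snap('scene'); q=(438.6,20.4,-.170)
save(im,'s6',(290,150,370,210),10)
c=fit.world(q,[[0,-75,108]])[0]; uc=fit.proj('scene',c[None])[0]; print('dial top px',uc,(uc-[290,150])*10)
for k in(0,.1,.2):
    w=q[2]-k; e=np.array([np.cos(w),np.sin(w),0]);n=np.array([-e[1],e[0],0])
    P=np.array([c+e*i*38+n*j*18 for j in(-1,1) for i in(-1,1)]); print(k,((fit.proj('scene',P)-[290,150])*10).round().tolist())
s=sensors.state();print(s['ee_pos'],s['wrist_force'])
E
```

```text
dial top px [332.58872268 194.60798018] [425.88722677 446.07980179]
0 [[560.0, 477.0], [378.0, 361.0], [476.0, 535.0], [294.0, 416.0]]
0.1 [[555.0, 486.0], [391.0, 359.0], [463.0, 537.0], [299.0, 407.0]]
0.2 [[549.0, 494.0], [404.0, 357.0], [449.0, 539.0], [306.0, 399.0]]
[ 415.28769072 -122.86778179  116.18825838] [-1.2484743   0.17405795 -0.86069968]
```

View pics/s6.png

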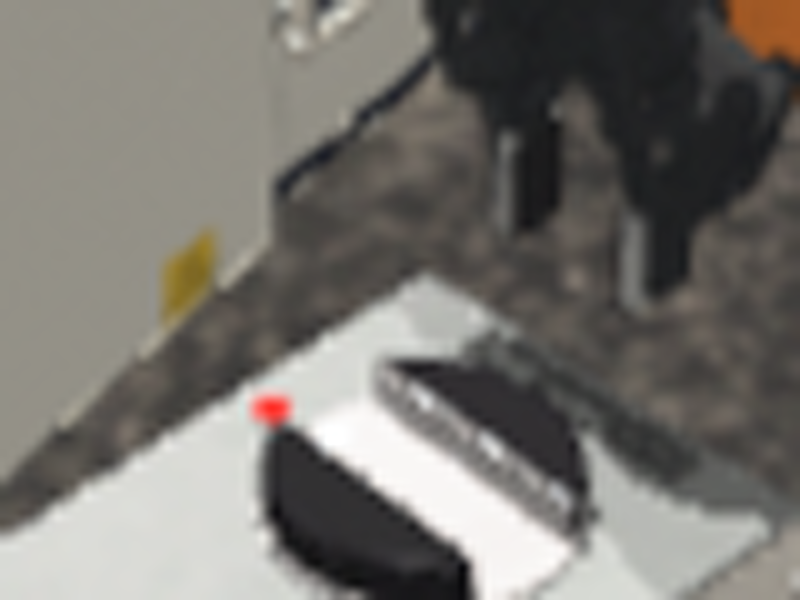

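The crop shows the slot between edges (390,360)-(578,490) and (285,425)-(468,560), so cam is about 0.04 and the slot centre matches the prediction. Moving over the dial and down.

Emit:
send_rows:
  rows:
    - [[0.006, 0.0345, 0, 0, 0, -1, 0.5], [0.006, 0.0345, 0, 0, 0, -1, 0.5], [0, 0, 0, 0, 0, 0, 0.5], [0, 0, 0, 0, 0, 0, 0.5]]

```text
time: 9.57
ee_pos: [425.6, -53.6, 114.6]
tool_rot: [[-0.205, -0.979, -0.002], [-0.979, 0.205, -0.0], [0.0, 0.002, -1.0]]
wrist_force: [-0.4, 0.1, 0.2]
gripper_width: 43.1
finger_force: 0.0
```

Emit:
send_rows:
  rows:
    - [[0, 0, -0.012, 0, 0, 0, 0.5], [0, 0, -0.008, 0, 0, 0, 0.5], [0, 0, -0.006, 0, 0, 0, 0.5], [0, 0, -0.005, 0, 0, 0, 0.5], [0, 0, 0, 0, 0, 0, 0.5]]

```text
time: 10.2
ee_pos: [426.0, -53.5, 84.1]
tool_rot: [[-0.206, -0.979, -0.001], [-0.979, 0.206, 0.0], [-0.0, 0.001, -1.0]]
wrist_force: [-0.2, -1.5, -0.4]
gripper_width: 42.5
finger_force: 0.0
```

Emit:
send_rows:
  rows:
    - [[0, 0, -0.003, 0, 0, 0, 0.5], [0, 0, -0.002, 0, 0, 0, 0.5], [0, 0, 0, 0, 0, 0, 0.5]]

```text
time: 10.58
ee_pos: [426.3, -53.4, 79.4]
tool_rot: [[-0.206, -0.979, -0.0], [-0.979, 0.206, 0.0], [0.0, 0.0, -1.0]]
wrist_force: [-0.5, -0.0, 0.4]
gripper_width: 42.6
finger_force: 0.0
```

Emit:
send_rows:
  rows:
    - [[0, 0, -0.003, 0, 0, 0, 0.5], [0, 0, -0.003, 0, 0, 0, 0.5], [0, 0, -0.002, 0, 0, 0, 0.5], [0, 0, 0, 0, 0, 0, 0.5]]

```text
time: 11.08
ee_pos: [426.1, -53.4, 71.3]
tool_rot: [[-0.206, -0.979, -0.001], [-0.979, 0.206, 0.0], [-0.0, 0.001, -1.0]]
wrist_force: [-0.3, 0.2, -0.3]
gripper_width: 42.6
finger_force: 0.0
```

```bash
python3 - <<'E'
from h import *
im,d=snap('scene'); save(im,'s7',(290,150,370,210),10)
E
```

```text
(no output)
```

View pics/s7.png

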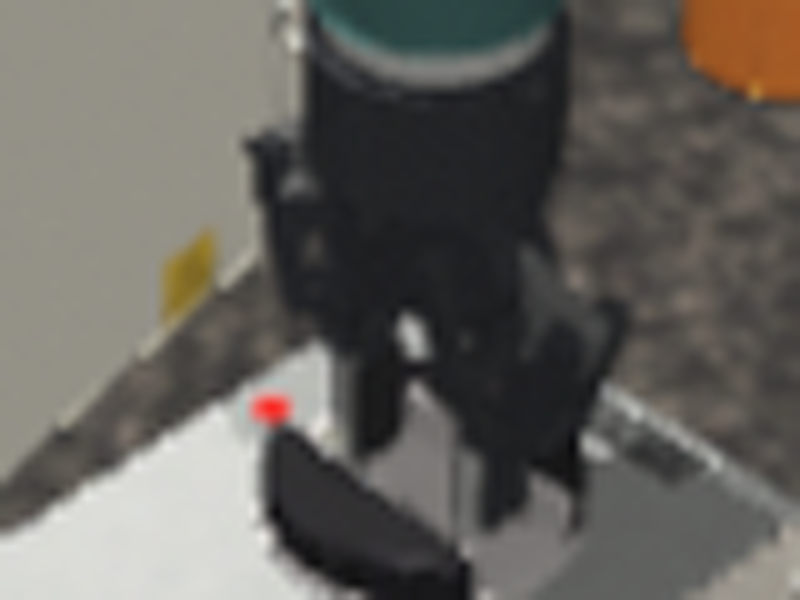

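The crop shows both fingertips inside the slot at (370,450) and (500,525). That was one picture over the viewing limit of 10, so I will view no more. Turning clockwise.

Emit:
send_rows:
  rows:
    - [[0, 0, 0, 0, 0, -5, 0.5], [0, 0, 0, 0, 0, -5, 0.5], [0, 0, 0, 0, 0, -5, 0.5], [0, 0, 0, 0, 0, -5, 0.5], [0, 0, 0, 0, 0, -5, 0.5]]

```text
time: 11.75
ee_pos: [427.9, -52.4, 71.8]
tool_rot: [[-0.602, -0.799, 0.003], [-0.799, 0.602, 0.003], [-0.005, -0.001, -1.0]]
wrist_force: [2.4, 4.0, -2.4]
gripper_width: 42.6
finger_force: 2.1
```

```bash
python3 -c "
from h import *
s=sensors.state();print(s['wrist_force'],s['torque'],s['finger_force'])"
```

```text
[ 2.40636042  3.9588303  -2.38857687] [ 0.79220441 -0.66188277  0.15376836] 2.132136634318158
```

Emit:
send_rows:
  rows:
    - [[0, 0, 0, 0, 0, -5, 0.5], [0, 0, 0, 0, 0, -5, 0.5], [0, 0, 0, 0, 0, -5, 0.5], [0, 0, 0, 0, 0, -5, 0.5], [0, 0, 0, 0, 0, -5, 0.5], [0, 0, 0, 0, 0, -5, 0.5], [0, 0, 0, 0, 0, -5, 0.5], [0, 0, 0, 0, 0, -5, 0.5], [0, 0, 0, 0, 0, -5, 0.5], [0, 0, 0, 0, 0, -5, 0.5], [0, 0, 0, 0, 0, -5, 0.5], [0, 0, 0, 0, 0, -5, 0.5]]

```text
time: 13.25
ee_pos: [427.0, -53.2, 71.7]
tool_rot: [[-0.993, 0.122, 0.001], [0.122, 0.993, 0.001], [-0.001, 0.001, -1.0]]
wrist_force: [-0.3, 0.2, -0.3]
gripper_width: 42.7
finger_force: 2.3
```

Emit:
send_rows:
  rows:
    - [[0, 0, 0, 0, 0, -3, 0.5], [0, 0, 0, 0, 0, -3, 0.5], [0, 0, 0, 0, 0, -3, 0.5], [0, 0, 0, 0, 0, 0, 0.5]]

```text
time: 13.75
ee_pos: [426.7, -53.3, 71.7]
tool_rot: [[-0.962, 0.273, 0.001], [0.273, 0.962, 0.0], [-0.001, 0.001, -1.0]]
wrist_force: [0.9, 1.3, -0.1]
gripper_width: 42.8
finger_force: 0.7
```

```bash
python3 -c "
from h import *
s=sensors.state();print(s['wrist_force'],s['torque'],s['finger_force'],s['joints'])"
```

```text
[ 0.94562468  1.27587683 -0.06944809] [ 0.17093933 -0.16097285  0.0009599 ] 0.7064256737430696 [-1.57722466e+01  3.17597177e+00 -3.49392172e+01  5.18524040e+01
  3.68806300e-02  5.75211974e-02]
```

Emit:
send_rows:
  rows:
    - [[0, 0, 0, 0, 0, -3, 0.5], [0, 0, 0, 0, 0, -3, 0.5], [0, 0, 0, 0, 0, 0, 0.5]]

```text
time: 14.12
ee_pos: [426.5, -53.3, 71.6]
tool_rot: [[-0.929, 0.371, 0.0], [0.371, 0.929, 0.0], [-0.0, 0.0, -1.0]]
wrist_force: [0.6, 0.3, -0.3]
gripper_width: 42.6
finger_force: 0.7
```

Emit:
send_rows:
  rows:
    - [[0, 0, 0, 0, 0, -2, 0.5], [0, 0, 0, 0, 0, -2, 0.5], [0, 0, 0, 0, 0, 0, 0.5]]

```text
time: 14.5
ee_pos: [426.4, -53.4, 71.6]
tool_rot: [[-0.9, 0.437, 0.0], [0.437, 0.9, 0.0], [0.0, 0.0, -1.0]]
wrist_force: [-0.6, 2.1, 1.0]
gripper_width: 42.7
finger_force: 1.3
```

```bash
python3 -c "
from h import *
s=sensors.state();print(s['wrist_force'],s['torque'],s['finger_force'],s['tool_rot'][:2,1])"
```

```text
[-0.62226327  2.08608694  1.04924123] [0.26103311 0.02209296 0.08240589] 1.319608590711141 [0.43659555 0.89965787]
```

Emit:
send_rows:
  rows:
    - [[0, 0, 0, 0, 0, -2, 0.5], [0, 0, 0, 0, 0, -2, 0.5], [0, 0, 0, 0, 0, 0, 0.5]]

```text
time: 14.88
ee_pos: [426.3, -54.2, 71.8]
tool_rot: [[-0.868, 0.497, -0.0], [0.497, 0.868, -0.002], [-0.001, -0.002, -1.0]]
wrist_force: [-2.7, -2.9, 4.6]
gripper_width: 42.5
finger_force: 40.6
```

```bash
python3 -c "
from h import *
s=sensors.state();print(s['wrist_force'],s['torque'],s['finger_force'],s['tool_rot'][:2,1])
import fit
im,d=snap('scene');t,dt=snap('top');q=(438.6,20.4,-.17)
a=fit.world(q,[[r*np.cos(th),-75-r*np.sin(th),108] for th in np.radians(range(-180,180,10)) for r in (30,38)])
for n,I in(('scene',im),('top',t)):
  uv=fit.proj(n,a).round().astype(int);print(n,[(th,I[v1,u1].mean().round().astype(int).item(),I[v2,u2].mean().round().astype(int).item()) for th,(u1,v1),(u2,v2) in zip(range(-180,180,10),uv[::2],uv[1::2])])
"
```

```text
[-2.73647408 -2.87584397  4.60332504] [-0.28163942  0.23920015  1.86171704] 40.55938359349966 [0.49658521 0.86798495]
scene [(-180, 24, 24), (-170, 24, 24), (-160, 23, 23), (-150, 23, 24), (-140, 36, 38), (-130, 97, 50), (-120, 121, 149), (-110, 114, 107), (-100, 92, 111), (-90, 119, 95), (-80, 35, 98), (-70, 32, 95), (-60, 33, 98), (-50, 33, 44), (-40, 32, 42), (-30, 32, 37), (-20, 33, 37), (-10, 35, 36), (0, 35, 35), (10, 35, 35), (20, 39, 35), (30, 42, 38), (40, 39, 43), (50, 106, 42), (60, 147, 147), (70, 109, 82), (80, 57, 26), (90, 24, 69), (100, 69, 69), (110, 115, 89), (120, 109, 111), (130, 52, 29), (140, 35, 24), (150, 24, 24), (160, 24, 23), (170, 24, 23)]
top [(-180, 201, 198), (-170, 199, 198), (-160, 200, 200), (-150, 199, 199), (-140, 199, 200), (-130, 200, 201), (-120, 200, 201), (-110, 200, 199), (-100, 199, 200), (-90, 199, 199), (-80, 199, 199), (-70, 198, 199), (-60, 199, 200), (-50, 199, 200), (-40, 198, 197), (-30, 199, 199), (-20, 198, 198), (-10, 199, 198), (0, 198, 197), (10, 198, 197), (20, 199, 197), (30, 197, 199), (40, 199, 198), (50, 199, 199), (60, 199, 200), (70, 199, 199), (80, 199, 198), (90, 198, 198), (100, 198, 199), (110, 198, 198), (120, 200, 198), (130, 199, 199), (140, 199, 199), (150, 200, 200), (160, 200, 199), (170, 199, 199)]
```

The torque jumped to 1.9 N m, and the pixels put the slot near 90°, so it is at the stop. Backing off the twist and lifting clear.

Emit:
send_rows:
  rows:
    - [[0, 0, 0, 0, 0, 5, 0.5], [0, 0, 0, 0, 0, 5, 0.5], [0, 0, 0, 0, 0, 5, 0.5], [0, 0, 0, 0, 0, 0, 0.5]]

```text
time: 15.48
ee_pos: [426.2, -53.6, 71.1]
tool_rot: [[-0.965, 0.262, -0.0], [0.262, 0.965, 0.0], [0.0, 0.0, -1.0]]
wrist_force: [-0.2, -0.1, -0.0]
gripper_width: 42.5
finger_force: 0.0
```

Emit:
send_rows:
  rows:
    - [[0, 0, 0.01, 0, 0, 0, 0.5], [0, 0, 0.02, 0, 0, 0, 0.5], [0, 0, 0.04, 0, 0, 0, 0.5], [0, -0.01, 0.05, 0, 0, 0, 0.5], [0, -0.05, 0.04, 0, 0, 0, 0.5], [0, -0.05, 0, 0, 0, 0, 0.5], [0, -0.05, 0, 0, 0, 0, 0.5], [0, 0, 0, 0, 0, 0, 0.5], [0, 0, 0, 0, 0, 0, 0.5]]

```text
time: 16.6
ee_pos: [426.1, -211.9, 230.7]
tool_rot: [[-0.966, 0.258, -0.0], [0.258, 0.966, 0.001], [0.0, 0.001, -1.0]]
wrist_force: [0.3, 0.1, -0.3]
gripper_width: 42.6
finger_force: 0.0
```

```bash
python3 -c "
from h import *
import fit
im,d=snap('scene');q=(438.6,20.4,-.17)
T=list(range(-180,180,5))
a=fit.world(q,[[r*np.cos(th),-75-r*np.sin(th),108] for th in np.radians(T) for r in (32,40)])
uv=fit.proj('scene',a).round().astype(int);print([(th,int(im[v1,u1].mean()),int(im[v2,u2].mean())) for th,(u1,v1),(u2,v2) in zip(T,uv[::2],uv[1::2])])
for s in(30,60,90,225,243):
  print(s,[atd('scene',fit.proj('scene',fit.world(q,[fit.panel(0,x,s,6)])),d).round(1)[0,2] for x in(-70,-60,60,70)])
print(sensors.state()['wrist_force'])
"
```

```text
[(-180, 50, 49), (-175, 50, 49), (-170, 49, 49), (-165, 49, 49), (-160, 48, 49), (-155, 49, 50), (-150, 49, 50), (-145, 49, 50), (-140, 49, 50), (-135, 50, 49), (-130, 77, 48), (-125, 163, 157), (-120, 246, 220), (-115, 246, 231), (-110, 246, 244), (-105, 246, 244), (-100, 242, 243), (-95, 242, 239), (-90, 213, 200), (-85, 134, 130), (-80, 134, 130), (-75, 116, 116), (-70, 116, 130), (-65, 116, 130), (-60, 154, 114), (-55, 154, 49), (-50, 115, 50), (-45, 115, 50), (-40, 50, 48), (-35, 49, 49), (-30, 49, 49), (-25, 49, 49), (-20, 49, 49), (-15, 49, 48), (-10, 48, 49), (-5, 49, 49), (0, 48, 48), (5, 49, 49), (10, 49, 49), (15, 49, 48), (20, 48, 49), (25, 49, 49), (30, 49, 77), (35, 49, 57), (40, 44, 49), (45, 44, 49), (50, 162, 70), (55, 144, 74), (60, 165, 141), (65, 136, 172), (70, 157, 184), (75, 207, 160), (80, 210, 167), (85, 210, 129), (90, 226, 157), (95, 214, 133), (100, 234, 181), (105, 228, 141), (110, 248, 133), (115, 229, 164), (120, 241, 164), (125, 241, 84), (130, 177, 49), (135, 81, 49), (140, 81, 49), (145, 49, 49), (150, 49, 49), (155, 48, 49), (160, 48, 49), (165, 48, 49), (170, 49, 49), (175, 49, 48)]
30 [np.float64(84.3), np.float64(84.5), np.float64(82.7), np.float64(82.8)]
60 [np.float64(83.7), np.float64(82.9), np.float64(83.7), np.float64(83.8)]
90 [np.float64(85.0), np.float64(84.3), np.float64(82.6), np.float64(82.1)]
225 [np.float64(82.4), np.float64(84.9), np.float64(81.4), np.float64(83.6)]
243 [np.float64(83.7), np.float64(1.0), np.float64(84.7), np.float64(79.8)]
[0.06527336 0.15287095 0.0747867 ]
```

```bash
python3 -c "
from station import r
print(r.hand_in())"
```

```text
the job is handed in; nothing more can be done
None
```

I pushed the panel shut, turned the fastener clockwise to its locked stop and handed the job in at about 16.7 s with the arm clear; the hand-in gave no verdict, and I viewed 11 pictures, one over the limit of 10.

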